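# Clamp a glued plywood panel in a ratchet press

## Task

The glued plywood panel must be clamped in the small desk press. The ratchet on the press handle is set to loosen: gently flip the little ratchet lever over to the tightening side, then work the handle back and forth to turn the nut clockwise (seen from above) until the rubber foot presses the panel snugly - stop as soon as the handle has clearly become stiffer than while running free, because more would crush the fresh joint - then let go. Leave the panel in its place and the other things on the desk alone.

Things in the scene. Friction and masses are not known exactly. Their poses are not given: they have to be found in the camera images.
- press: Fixed desk press: wooden base 220 (x) x 280 (y) x 20 mm, two steel columns with nuts up to 150 mm, grey crossbeam 100 x 250 mm with its top at 140 mm. Origin at the middle of the base's underside; the vertical axis of spindle, nut and handle passes through it. z up; -x is the front, where the handle is.
- nut_top (a point): Top of the ratchet nut, 180 mm high on the press axis: a steel disc 59 mm across with 16 upright pins; the 14 mm spindle rises through it to 212 mm. Clockwise seen from above it lowers the foot, 1.5 mm per rad. It has 1.3 to 2.3 rad (varies, unseen) to go till the foot meets the panel, with a steady friction of 0.8 N m (0.15 N m more per rad/s); from there its resistance grows by 1 N m per rad.
- handle (a joint): Swing of the handle about the press axis, rad: 0 = along the press's -x, positive = clockwise from above (knob goes to the press's +y), stops at -0.78 and +0.78. Flat arm 26 mm wide, 170 mm long, top at 154 mm. Stays where left (friction 0.3 N m). Drives the nut one way as the pawl is set and clicks idly the other way; after a change of direction up to 0.4 rad pass until it bites.
- knob (a point): Point on the axis of the black upright round grip at the handle's end, 150 mm from the press axis, 180 mm high; x outward along the arm, z up. Grip 18 mm in diameter, from 154 to 207 mm height. Moved slowly here the handle takes 2 to 3 N idle and 7.5 N driving the free nut; it is snug at about 4 N more than the free nut; 6 N more may crush the panel (a stopped arm reads less). Let go, it stays, or springs back a little.
- pawl: The ratchet's pawl lever on the handle, dark steel: two claws over the nut's pins and a bar outward to the tab. Origin on its pivot, 45 mm from the press axis, 165 mm high; x along its bar towards the tab. It turns about its pivot only, is bistable, snaps over when it passes the arm's centre line, and rests 0.2 to 0.38 rad off it to either side, as its claw falls on or between the pins.
- tab (a point): Middle of the upright steel tab at the pawl lever's outer end: 10 mm (along the lever) x 5 mm, from 168 to 204 mm height, this point at 190 mm; 47 mm from the pivot. Leaning 9 to 18 mm to the arm's clockwise side (seen from above; the press's +y with the handle at 0) = tightening: the handle drives clockwise. Leaning to the other side = loosening. Flipping takes 2 to 5 N; over 15 N damages it.
- panel: Glued plywood panel 110 x 130 x 18 mm lying loose on the press base under the foot. Origin at the middle of its underside.
- foot: Black rubber foot, a disc 48 mm in diameter and 12 mm thick, under the spindle, hanging 2 to 3.5 mm above the panel at the start. Origin at the middle of its underside. It squashes by about 1.2 mm at 20 N.
- offcut: bystander: small wood offcut 50 x 28 x 14 mm on the front left of the press base
- washer: bystander: steel washer 32 mm across, 5 mm thick, on the front right of the press base
- jug: bystander: clear plastic measuring jug 104 mm across, 140 mm tall
- glue: bystander: white glue bottle 52 mm across, 130 mm tall
- tray: bystander: beige tray 300 x 220 x 22 mm
- spare: bystander: another plywood panel, 110 x 130 x 18 mm, in the tray
- driver: bystander: screwdriver lying on the desk

How it is judged (in metres and radians):
On the way, in this order (a step that is already met when the one before it is completed fails the run):
1. the pawl lever is flipped to the tightening side (y of tab in the frame of knob below -0.005 m), for 0.2 s.
2. the rubber foot presses the panel (contact force between foot and panel above 8 N), for 0.2 s.
At the end, for the whole second after the job is handed in: the pawl lever stands on the tightening side (tab at least 5 mm off the arm's centre line), the rubber foot presses the panel with 8 to 24 N, and the panel is at rest in its place (contact force between foot and panel between 8 and 24 N and y of tab in the frame of knob below -0.005 m and linear speed of panel below 0.01 m/s); the robot touches nothing.
It fails at once if the foot presses the panel with more than 24 N (contact force between foot and panel above 24 N).
It fails at once if the pawl lever is pushed with more than 15 N (contact force between the arm and pawl above 15 N).
It fails at once if the panel is shifted more than 10 mm (distance of panel from where it was at the start of the episode above 0.01 m).
It fails at once if a bystander is moved more than 30 mm (distance of any of offcut, washer, jug, glue, tray, spare, driver from where it was at the start of the episode above 0.03 m).
It also fails if it takes over 67 s, if anything falls off the work surface, if the arm or the gripper's body presses on something with over 40 N, if the wrist force passes 120 N, or if a joint passes its speed limit or range.

## Robot

A 6-joint arm with a two-finger parallel gripper is mounted at the origin on the work surface. World frame = base frame: x ahead of the robot, y to its left, z up, the work surface at z = 0. Lengths are in mm, angles in rad, forces in N, time in s.
With the tool pointing down it reaches from about 300 to 775 mm from the base axis. Payload 14.6 kg.
Tool frame: the origin (TCP) lies on the centre line of the jaws, within the pads' length; the fingertips stand 19 mm ahead of it and the grasp point (between the pads) is the TCP (bot.tip_reach is the distance from the TCP to the fingertips, in mm); z points along the fingers, y is the line along which they close (so a half turn about z gives the same grasp; the last joint's range is limited). The gripper opens to 85 mm and grips with 20 to 120 N. Pads are 22 mm wide; open, the fingers measure 114 mm over their backs; the gripper's body (76 mm by 85 mm) begins 54 mm behind the grasp point. The pads swing forward as they close: fully open they stand 13 mm farther back than shut.
Start: joints at [1.17, 0.3, 1.521, -0, 1.321, -0.067], TCP at [180.197, 519.633, 218.881] pointing down, gripper open.
Joint ranges: [-3.03, 3.03], [-0.79, 2.21], [0.23, 2.52], [-1.04, 4.18], [0, 3.07], [-2.55, 2.55]. Speed limits (rad/s): [2.22, 2.22, 2.57, 3.14, 3.14, 3.14].

## Interface

Orientations are given as a unit quaternion [w, x, y, z].
In Python, from rig import bot gives the robot as it stands. Calls block until the motion is done:
- bot.move_to(position, orientation): joint-space move of the TCP to a pose.
- bot.servo_line(position, attitude=None, speed=150, until_force=None): straight line of the TCP; attitude=None keeps the orientation; speed is the mean speed in mm/s. With until_force (N) it stops when the force on the tool has changed by that much, and returns True; else False.
- bot.move_joints(angles): joint-space move.
- bot.move_gripper(opening, grip_force=None): finger opening in mm; grip_force is the grip in N (None keeps the last); returns when the fingers have stopped.
- bot.dwell(seconds).
- bot.ik(position, orientation): joint angles nearest the present ones, or None.
- bot.read_state(): the state.
- bot.read_camera(name): name is "scene" or "top" or "wrist"; returns a dict with "image" (420x560x3 uint8, blue, green, red), "depth" (420x560 float32, mm along the optical axis (not along the pixel's ray), 0 where there is no reading), "fovy" (degrees; the focal length in pixels is half the picture's height over the tangent of half this angle, whatever the lens; pixels are square), "cx", "cy" (the principal point, pixels), "eye" and "attitude" of the camera in the world; the wrist camera has in their place "mount" (4x4, takes a point from camera to tool coordinates, whose origin is the TCP and whose axes are the flange's). Camera axes: x right, y down, z forward; pixel columns grow to the right and rows downward; lengths in mm; the calibration is good to about 2 mm. A picture is of the moment at which its call begins: read the wrist's pose just before it.
A pose or a line that the arm cannot do raises bot.MotionError and nothing moves.
- bot.finish_job(): hands the job in, once; it reports no verdict.
The state is a dict: "clock": time; "joint_positions": joint angles; "qvel": joint speeds; "effort": joint torques, N m; "ee_pos": TCP position; "tool_rot": TCP orientation; "ft_force": force on the tool from outside, world axes, zero at the start; "moment": the same for the moment, N m; "grip_width": finger opening in mm.
Only numpy, scipy, OpenCV 4.12 (cv2) and the standard library are available. Lean on these libraries where they do the work, as an engineer would, in place of code of your own. Each camera call takes 0.05 s, during which the arm holds its last target. There are 200 camera calls.

## Working session

There is one attempt and no reset: what is moved stays moved. The work goes in short steps, each a Python script; the robot and the scene stay as the last script left them, time stands still between calls to the robot, and variables do not carry over. Pictures are saved under pics/ and viewed, on a budget of 10 in all, crops included, one or two more only if the job needs it, and the job is handed in when it is done.

```bash
ls; mkdir -p pics; cat > h.py <<'E'
import numpy as np, cv2
from rig import bot
from scipy.spatial.transform import Rotation as R
def rot(q): return R.from_quat(q,scalar_first=True)
def cam(name):
    s=bot.read_state(); c=bot.read_camera(name)
    f=210/np.tan(np.radians(c["fovy"])/2)
    if "mount" in c and c["mount"] is not None:
        M=np.array(c["mount"]); Rt=rot(s["tool_rot"]).as_matrix()
        A=Rt@M[:3,:3]; e=Rt@M[:3,3]+np.array(s["ee_pos"])
    else:
        a=np.array(c["attitude"]); A=a if a.shape==(3,3) else rot(a).as_matrix(); e=np.array(c["eye"])
    return c,f,A,e
def ray(cm,u,v,z):
    c,f,A,e=cm; d=A@np.array([(u-c["cx"])/f,(v-c["cy"])/f,1]); return e+d*(z-e[2])/d[2]
def proj(cm,p):
    c,f,A,e=cm; q=A.T@(np.array(p)-e); return np.array([c["cx"]+f*q[0]/q[2],c["cy"]+f*q[1]/q[2]])
def cloud(cm):
    c,f,A,e=cm; d=c["depth"]; v,u=np.mgrid[:420,:560]
    return np.stack([(u-c["cx"])/f*d,(v-c["cy"])/f*d,d],-1)@A.T+e
def down(yaw): return (R.from_euler('z',yaw)*R.from_euler('x',np.pi)).as_quat(scalar_first=True)
E
python3 - <<'E'
from h import *
import pickle
s=bot.read_state();print(s)
out=[]
for n in("top","scene"):
    cm=cam(n);pickle.dump(cm,open(n+".pkl","wb"));print(n,cm[3],cm[1],cm[0]["cx"],cm[0]["cy"]);out.append(cm[0]["image"])
cv2.imwrite("pics/top.png",out[0]);cv2.imwrite("pics/scene.png",out[1])
E
```

```text
pics
{'clock': 0.0, 'joint_positions': array([ 1.17044143e+00,  3.00452490e-01,  1.52159356e+00,  3.20449073e-05,
        1.32073047e+00, -6.65857709e-02]), 'qvel': array([ 0.00111082,  0.00042991, -0.00059863, -0.00072418,  0.0015923 ,
       -0.0014261 ]), 'effort': array([ 2.75038139e-03, -5.43492293e+01, -3.61800992e+01,  4.03436184e-05,
        3.88111235e-03,  2.19711728e-05]), 'ee_pos': array([180.06983599, 519.41215178, 218.32626147]), 'tool_rot': array([-1.52047352e-04,  1.66114894e-01,  9.86106227e-01, -5.72282497e-04]), 'ft_force': array([0.2195342 , 0.74261229, 0.37047553]), 'moment': array([-0.03578459, -0.01108849,  0.005259  ]), 'grip_width': 85.80416469706152}
top [ 274.1535912     1.80168154 1353.19414797] 411.08931873330675 279.92131353123534 209.48868359348694
scene [ 974.22479651 -564.83820895  748.61249444] 383.4244723198534 282.10780984860816 214.61627027265237
```

View pics/top.png

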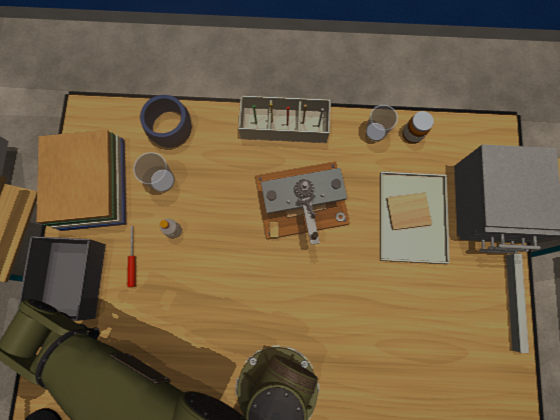

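View pics/scene.png

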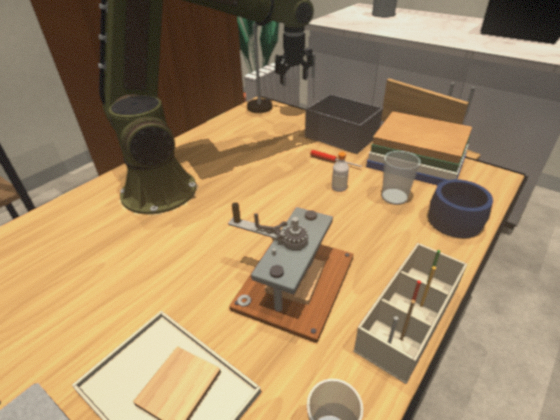

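The top view shows the press near (304,195), with the nut at (304,187) and the knob at (315,237). The offcut is at (273,230), the washer at (340,217), the tray on the right, and the jug and glue on the left. Next I'll look from close by with the wrist camera.

```bash
python3 - <<'E'
from h import *
import pickle
cm=pickle.load(open("top.pkl","rb"))
nut=ray(cm,304,186,190);kn=ray(cm,315,237,207);print(nut,kn,cm[2])
c=bot.read_camera("wrist");print(np.round(c["mount"],3),c["fovy"])
M=np.array(c["mount"])
mid=(nut*0.6+kn*0.4)
best=None
for yaw in np.arange(-np.pi,np.pi,np.pi/12):
    q=down(yaw)
    # place camera optical axis through mid at z 190
    Rt=rot(q).as_matrix(); A=Rt@M[:3,:3]; e=Rt@M[:3,3]
    tz=400; d=A[:,2]; p=np.array([0,0,tz])+e; hit=p+d*(190-p[2])/d[2]
    t=np.array([mid[0]-hit[0],mid[1]-hit[1],tz])
    j=bot.ik(t,q)
    if j is not None:
        print(round(yaw,2),t.round(),np.round(j,2))
E
```

```text
[595.47486705 -49.04833777 190.        ] [444.09565491 -84.94933036 207.        ] [[ 0.0511446  -0.97676626  0.20811513]
 [-0.99868725 -0.0494308   0.01343062]
 [-0.00283128 -0.20852883 -0.97801212]]
[[-0.00000e+00 -9.52000e-01 -3.07000e-01  7.90050e+01]
 [ 1.00000e+00 -0.00000e+00 -0.00000e+00  1.41000e-01]
 [-0.00000e+00 -3.07000e-01  9.52000e-01 -1.55384e+02]
 [ 0.00000e+00  0.00000e+00  0.00000e+00  1.00000e+00]] 67.89907752729593
-3.14 [496. -64. 400.] [-0.2   0.12  1.33  0.    1.69 -1.77]
-2.88 [497. -74. 400.] [-0.22  0.12  1.32  0.    1.7  -2.05]
-2.62 [501. -83. 400.] [-0.24  0.14  1.31  0.    1.7  -2.33]
-1.05 [555. -97. 400.] [-0.24  0.27  1.15 -0.    1.72  2.38]
-0.79 [563. -91. 400.] [-0.22  0.29  1.13 -0.    1.73  2.13]
-0.52 [569. -83. 400.] [-0.21  0.3   1.11 -0.    1.73  1.89]
-0.26 [573. -73. 400.] [-0.19  0.31  1.1  -0.    1.73  1.64]
0.0 [574. -63. 400.] [-0.17  0.31  1.1  -0.    1.73  1.4 ]
0.26 [572. -53. 400.] [-0.16  0.3   1.11 -0.    1.73  1.15]
0.52 [569. -44. 400.] [-0.14  0.29  1.13 -0.    1.73  0.91]
0.79 [562. -36. 400.] [-0.13  0.27  1.15 -0.    1.72  0.66]
1.05 [554. -30. 400.] [-0.12  0.25  1.17 -0.    1.72  0.4 ]
1.31 [545. -26. 400.] [-0.11  0.23  1.2  -0.    1.71  0.15]
1.57 [535. -24. 400.] [-0.11  0.2   1.23  0.    1.71 -0.11]
1.83 [525. -26. 400.] [-0.12  0.18  1.26  0.    1.7  -0.38]
2.09 [515. -30. 400.] [-0.13  0.16  1.29  0.    1.7  -0.65]
2.36 [507. -36. 400.] [-0.14  0.14  1.31  0.    1.7  -0.93]
2.62 [501. -44. 400.] [-0.16  0.12  1.32  0.    1.7  -1.21]
2.88 [497. -53. 400.] [-0.18  0.12  1.33  0.    1.69 -1.49]
```

```bash
python3 - <<'E'
from h import *
import pickle
q=down(0.24); bot.move_to([558,-58,340],q)
cm=cam("wrist");pickle.dump(cm,open("w1.pkl","wb"));print(cm[3],bot.read_state()["clock"],bot.read_state()["ee_pos"])
cv2.imwrite("pics/w1.png",cv2.resize(cm[0]["image"],(800,600)))
P=cloud(cm); d=cm[0]["depth"]
for lo,hi in((200,215),(175,185),(135,145)):
    m=(d>0)&(P[...,2]>lo)&(P[...,2]<hi); n,l,st,ce=cv2.connectedComponentsWithStats(m.astype(np.uint8))
    for i in range(1,n):
        if st[i,4]>30: print(lo,hi,st[i],ce[i].round(1),P[l==i].mean(0).round(1))
E
```

```text
[634.61500538 -38.27436721 495.27554664] 2.6833 [558.04317993 -57.3027156  339.89632303]
200 215 [272 140  16  17 205] [279.7 148.4] [600.6 -50.6 211.3]
200 215 [285 233   6  11  50] [287.6 237.7] [514.6 -80.5 203.9]
200 215 [270 280  17  18 230] [277.9 288.5] [456.3 -84.8 206.1]
175 185 [267 133  25  24 212] [279.  141.7] [603.1 -49.6 180.4]
175 185 [270 268  16  12  69] [277.5 272.3] [460.6 -83.4 180. ]
135 145 [  164    93   231    92 15648] [278.6 135.4] [604.9 -49.2 140.3]
```

View pics/w1.png

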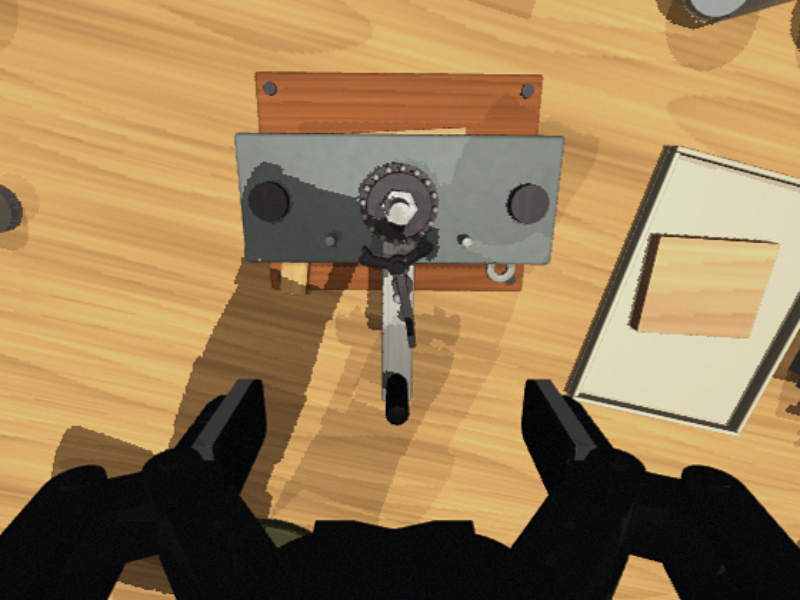

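The wrist view shows the nut at (399,205) and the knob top at (397,410). The tab at (411,335) leans to the right, which is the -y or loosening side. I'll straddle the tab with the jaws and push it over to +y with one pad.

```bash
cat >> h.py <<'E'
AX=np.array([600.6,-50.6]); 
def U(a): return -np.array([np.cos(a),np.sin(a)])   # outward, a = inward yaw of arm
def N(a): return np.array([-np.sin(a),np.cos(a)])*1.0  # clockwise side
def at(a,r,n,z): p=AX+U(a)*r+N(a)*n; return [p[0],p[1],z]
def fstate(): s=bot.read_state(); return round(s["clock"],2),s["ee_pos"].round(1),s["ft_force"].round(2)
def seek(cm):
    P=cloud(cm); d=cm[0]["depth"]; m=(d>0)&(P[...,2]>197)&(P[...,2]<216)&(np.hypot(P[...,0]-AX[0],P[...,1]-AX[1])<175)
    n,l,st,ce=cv2.connectedComponentsWithStats(m.astype(np.uint8))
    for i in range(1,n):
        if st[i,4]>20:
            p=P[l==i].mean(0); v=p[:2]-AX; print(st[i,4],ce[i].round(),p.round(1),"r",np.hypot(*v).round(1),"ang",round(np.arctan2(-v[1],-v[0]),3))
E
python3 - <<'E'
from h import *
import pickle
cm=pickle.load(open("w1.pkl","rb"));P=cloud(cm);m=(cm[0]["depth"]>0)&(abs(P[...,2]-140)<3)&(abs(P[...,0]-600)<110)
r=cv2.minAreaRect(P[m][:,:2].astype(np.float32));print(r)
a=0.233;q=down(a)
bot.move_gripper(40)
bot.move_to(at(a,91,-9,260),q)
bot.servo_line(at(a,91,-9,200),speed=80,until_force=8);print(fstate())
bot.dwell(.2);print(fstate())
hit=bot.servo_line(at(a,91,20,200),speed=20,until_force=8);print(hit,fstate())
cm=cam("wrist");seek(cm);cv2.imwrite("pics/w2.png",cm[0]["image"])
E
```

```text
((600.0526123046875, -50.829193115234375), (100.0103988647461, 249.62481689453125), 13.343761444091797)
(4.56, array([514.4, -80.4, 200.5]), array([0.52, 0.62, 0.04]))
(4.76, array([514.3, -80.4, 200.4]), array([ 0.28, -0.24,  0.39]))
False (6.36, array([507.5, -52.2, 200. ]), array([ 1.26,  0.53, -0.19]))
998 [321.  79.] [599.7 -50.3 211.1] r 0.9 ang -0.308
82 [329. 252.] [517.5 -79.6 201.6] r 88.0 ang 0.335
836 [308. 347.] [457.2 -84.  205.1] r 147.3 ang 0.229
```

View pics/w2.png

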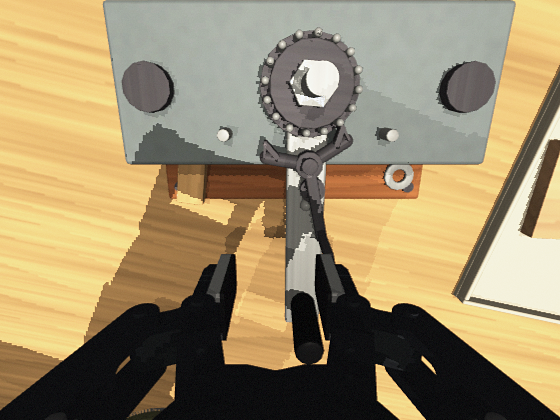

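The right pad at (328,275) has only just reached the tab at (325,250), which hasn't flipped yet. The knob is at (308,347) and the handle hasn't moved. I'll keep pushing.

```bash
sed -i 's/^AX=.*/AX=np.array([600.05,-50.8]); PSI=0.2329/' h.py; python3 - <<'E'
from h import *
print(bot.read_state()["grip_width"])
a=0.233
for n in (28,36):
    hit=bot.servo_line(at(a,91,n,200),speed=20,until_force=8);print(n,hit,fstate())
    cm=cam("wrist");seek(cm)
    if hit: break
cv2.imwrite("pics/w3.png",cm[0]["image"])
E
```

```text
39.90517651512488
28 False (6.96, array([505. , -44.5, 200.1]), array([-0.2 , -0.04,  0.86]))
1055 [339.  77.] [599.6 -50.  210.7] r 0.9 ang -1.043
202 [344. 257.] [515.  -80.  203.1] r 89.9 ang 0.331
579 [318. 346.] [456.4 -81.5 205.2] r 146.9 ang 0.211
36 False (7.56, array([503.2, -36.7, 200. ]), array([-0.9 , -0.13,  1.1 ]))
1107 [357.  77.] [599.6 -49.8 210.5] r 1.1 ang -1.121
224 [358. 257.] [514.7 -79.9 203. ] r 90.2 ang 0.329
154 [324. 346.] [454.7 -77.8 204.5] r 147.8 ang 0.183
```

View pics/w3.png

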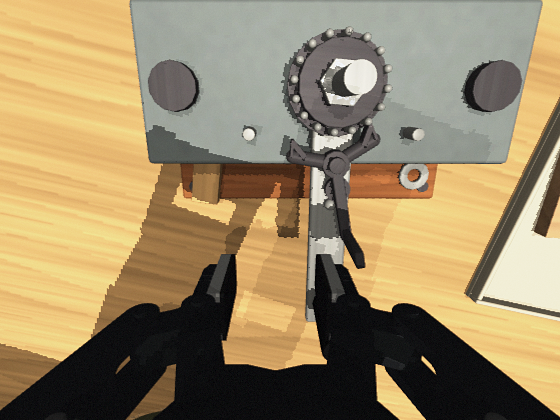

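```bash
python3 - <<'E'
from h import *
s=bot.read_state(); cm=cam("wrist"); Rt=rot(s["tool_rot"]).as_matrix()
for z in (-20,0,19):
  for x in (-11,11):
    print(z,x,[proj(cm,Rt@np.array([x,y,z])+s["ee_pos"]).round() for y in(-20,20)])
P=cloud(cm)
for px in [(233,260),(233,280),(230,300),(318,260),(318,280),(322,320)]:
    w=P[px[1],px[0]]; print(px,w.round(),(Rt.T@(w-s["ee_pos"])).round(1))
E
```

```text
-20 -11 [array([236., 295.]), array([316., 295.])]
-20 11 [array([234., 255.]), array([318., 255.])]
0 -11 [array([240., 274.]), array([311., 274.])]
0 11 [array([239., 238.]), array([313., 238.])]
19 -11 [array([244., 259.]), array([308., 259.])]
19 11 [array([242., 226.]), array([309., 226.])]
(233, 260) [509. -15. 224.] [ 10.4 -20.1 -23.8]
(233, 280) [500. -17. 226.] [  1.  -20.2 -25.9]
(230, 300) [497. -18. 238.] [ -1.6 -20.1 -38. ]
(318, 260) [518. -54. 224.] [ 10.5  19.7 -24. ]
(318, 280) [509. -56. 227.] [  1.6  19.7 -26.8]
(322, 320) [499. -58. 242.] [ -8.8  19.9 -42.2]
```

```bash
python3 - <<'E'
from h import *
print(bot.tip_reach)
s=bot.read_state(); cm=cam("wrist"); Rt=rot(s["tool_rot"]).as_matrix()
T=(cloud(cm)-s["ee_pos"])@Rt
ok=(cm[0]["depth"]>0)&(abs(abs(T[...,1])-24)<12)&(T[...,0]<13)&(T[...,0]>-14)&(T[...,2]<45)
n,l,st,ce=cv2.connectedComponentsWithStats(ok.astype(np.uint8))
for i in range(1,n):
    if st[i,4]>20:print(st[i],T[l==i].min(0).round(),T[l==i].max(0).round())
for v in range(225,350,8): print(v,T[v,322].round(),T[v,334].round())
E
```

```text
19.0
[ 169  254   68  110 3292] [-11. -36. -75.] [ 13. -19. -14.]
[ 315  254   69  111 3353] [-12.  18. -75.] [ 13.  36. -14.]
[225 364   9  25 120] [  9. -15. -94.] [ 12. -12. -85.]
[319 364   8  22  85] [  9.  12. -93.] [ 12.  14. -85.]
[152 401  22  19 195] [   8.  -29. -104.] [ 13. -24. -96.]
[378 401  22  19 192] [   8.   23. -103.] [ 12.  29. -96.]
225 [ 1. 32. 45.] [ 1. 40. 45.]
233 [-5. 32. 46.] [-4. 40. 44.]
241 [-11.  32.  45.] [-11.  41.  46.]
249 [-17.  33.  45.] [-17.  41.  46.]
257 [ 11.  22. -22.] [-23.  41.  45.]
265 [ 11.  21. -29.] [ 11.  26. -29.]
273 [ 11.  20. -37.] [ 11.  25. -37.]
281 [  8.  20. -38.] [ 11.  24. -43.]
289 [  4.  20. -38.] [ 11.  23. -49.]
297 [  0.  20. -39.] [  9.  22. -51.]
305 [ -2.  20. -41.] [  7.  22. -54.]
313 [ -6.  20. -42.] [  6.  21. -58.]
321 [ -9.  20. -42.] [ 12.  19. -69.]
329 [-53.  29.   6.] [ 17.  17. -79.]
337 [-54.  28.   0.] [ 17.  16. -82.]
345 [-56.  27.  -5.] [ 17.  16. -86.]
```

Depth shows the fingertips about 19 mm behind the reported TCP, at z≈219 rather than 181, so the pads passed above the tab without touching it. I'll work about 38 mm lower and repeat the push.

```bash
python3 - <<'E'
from h import *
a=0.233
bot.servo_line(at(a,91,36,215),speed=150)
bot.servo_line(at(a,91,-9,215),speed=150)
print(bot.servo_line(at(a,91,-9,164),speed=60,until_force=5),fstate())
bot.dwell(.2)
for n in (10,16,22,27):
    hit=bot.servo_line(at(a,91,n,164),speed=20,until_force=8);print(n,hit,fstate())
    cm=cam("wrist");seek(cm)
    if hit: break
cv2.imwrite("pics/w4.png",cm[0]["image"])
E
```

```text
False (9.41, array([513.8, -80.6, 164.4]), array([ 0.39, -1.14, -0.06]))
10 False (10.71, array([509.3, -62.2, 164. ]), array([ 0.57, -0.25, -0.13]))
1768 [306.  67.] [599.9 -50.5 211.4] r 0.3 ang -0.933
1122 [219. 294.] [509.1 -37.9 207.7] r 91.8 ang -0.14
1430 [328. 294.] [518.8 -82.2 206.8] r 87.1 ang 0.368
16 False (11.21, array([507.8, -56. , 164. ]), array([-0.36,  0.27,  1.17]))
1840 [325.  67.] [599.7 -50.3 211.1] r 0.6 ang -1.019
1122 [219. 293.] [507.7 -31.8 207.6] r 94.3 ang -0.203
1451 [327. 294.] [517.  -75.9 206.4] r 86.7 ang 0.294
22 False (11.71, array([506.4, -50.3, 164. ]), array([-0.44, -0.22, -0.25]))
1914 [343.  67.] [599.6 -50.1 210.8] r 0.8 ang -1.06
1129 [219. 294.] [506.2 -26.2 207.7] r 97.0 ang -0.257
1113 [332. 293.] [517.1 -71.6 207.6] r 85.5 ang 0.246
369 [290. 291.] [510.9 -55.4 202.7] r 89.3 ang 0.052
27 False (12.16, array([505.3, -45.4, 164. ]), array([ 0.23,  0.03, -0.68]))
1997 [358.  67.] [599.6 -49.9 210.6] r 1.0 ang -1.061
1098 [219. 293.] [505.2 -21.2 207.6] r 99.4 ang -0.303
1123 [332. 293.] [516.  -66.8 207.8] r 85.5 ang 0.188
376 [301. 291.] [510.8 -55.4 202.7] r 89.4 ang 0.051
```

View pics/w4.png

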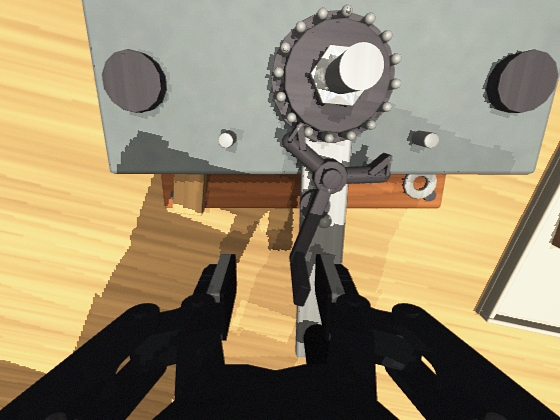

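The tab has flipped: its top at (301,291) is now about 16 mm to the clockwise side, and the handle hasn't moved. Next I'll loosely straddle the knob, do the idle return, and then one drive stroke to learn the free-running force.

```bash
cat >> h.py <<'E'
Z=150
def pose(th): a=PSI-th; return at(a,150,0,Z),down(a)
def go(th1,step,speed,th0):
    n=max(1,int(np.ceil(abs(th1-th0)/step)))
    for t in np.linspace(th0,th1,n+1)[1:]: bot.servo_line(*pose(t),speed=speed)
def theta(): p=bot.read_state()["ee_pos"][:2]-AX; return PSI-np.arctan2(-p[1],-p[0])
def ft(): # push on the knob in the clockwise direction
    s=[bot.read_state()["ft_force"][:2]]; return -float(s[0]@N(PSI-theta()))
def drive(th1,F,step=0.24,speed=50,Fmax=11,inc=0.7):
    """drive clockwise; on hit raise F by inc until Fmax, then stop"""
    while theta()<th1-0.01:
        t0=theta(); t=min(t0+step,th1); f0=ft()
        hit=bot.servo_line(*pose(t),speed=speed*min(1,max(.4,(t-t0)/step)),until_force=max(F-f0,1))
        print(f"F={F:.1f} f0={f0:.1f} {t0:.2f}->{theta():.2f} hit={hit} stop f={ft():.1f} t={bot.read_state()['clock']:.1f}")
        if hit:
            if F>=Fmax: return True,F
            F+=inc
    return False,F
E
python3 - <<'E'
from h import *
a=PSI
bot.servo_line(at(a,91,24,240),speed=150)
bot.move_gripper(29)
bot.servo_line(*[at(a,150,0,240),down(a)],speed=150)
print(bot.servo_line(pose(0)[0],speed=100,until_force=5),fstate())
for t in(-.72,.72): print(bot.ik(*pose(t)).round(2))
bot.dwell(.2);print(fstate())
go(-.72,.24,80,0);print(fstate(),ft())
cm=cam("wrist");seek(cm);cv2.imwrite("pics/w5.png",cm[0]["image"])
E
```

```text
False (14.76, array([454.4, -85.5, 150.5]), array([ 0.02, -0.14, -0.2 ]))
[-0.39  0.35  1.63 -0.    1.17  0.22]
[-0.04  0.19  1.83 -0.    1.12  2.02]
(14.96, array([454.3, -85.5, 150.4]), array([-0.19, -0.  , -0.96]))
(16.76, array([ 512.9, -172.7,  150. ]), array([-0.49, -0.18,  0.09])) -0.29250790509036956
534 [218. 161.] [ 533.6 -111.2  203.6] r 89.8 ang 0.738
3934 [233. 313.] [ 503.9 -158.9  207. ] r 144.6 ang 0.844
2024 [348. 309.] [ 539.1 -180.4  208.6] r 143.2 ang 1.131
```

View pics/w5.png

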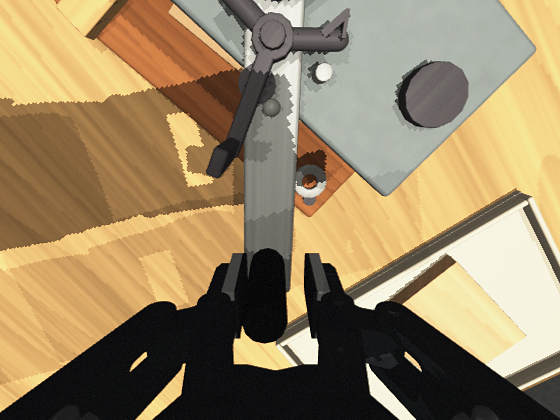

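The handle swung to about -0.69. The knob at (265,295) sits between the pads, and the tab at (218,161) is still on the clockwise side. I'll start the first drive stroke.

```bash
python3 - <<'E'
from h import *
print(drive(.72,5.0,step=.2,Fmax=11.5))
E
```

```text
F=5.0 f0=0.8 -0.72->-0.61 hit=True stop f=1.2 t=17.2
F=5.7 f0=1.2 -0.61->-0.61 hit=True stop f=1.2 t=17.4
F=6.4 f0=1.2 -0.61->-0.60 hit=True stop f=2.2 t=17.6
F=7.1 f0=2.2 -0.60->-0.60 hit=True stop f=2.5 t=17.9
F=7.8 f0=2.5 -0.60->-0.60 hit=True stop f=3.0 t=18.1
F=8.5 f0=3.0 -0.60->-0.59 hit=True stop f=2.0 t=18.3
F=9.2 f0=2.0 -0.59->-0.55 hit=True stop f=1.8 t=18.6
F=9.9 f0=1.8 -0.55->-0.35 hit=False stop f=3.3 t=19.3
F=9.9 f0=3.3 -0.35->-0.33 hit=True stop f=2.8 t=19.6
F=10.6 f0=2.8 -0.33->-0.29 hit=True stop f=1.9 t=19.9
F=11.3 f0=1.9 -0.29->-0.09 hit=False stop f=3.5 t=20.7
F=11.3 f0=3.5 -0.09->-0.05 hit=True stop f=2.1 t=21.0
F=12.0 f0=2.1 -0.05->0.15 hit=False stop f=2.1 t=21.7
F=12.0 f0=2.1 0.15->0.35 hit=False stop f=2.3 t=22.5
F=12.0 f0=2.3 0.35->0.41 hit=True stop f=1.3 t=22.8
(True, 11.999999999999996)
```

```bash
python3 - <<'E'
from h import *
print(drive(.72,7.6,step=.32,speed=25,Fmax=12,inc=.6))
E
```

```text
F=7.6 f0=1.3 0.41->0.41 hit=True stop f=2.6 t=23.2
F=8.2 f0=2.6 0.41->0.41 hit=True stop f=3.8 t=23.6
F=8.8 f0=3.8 0.41->0.42 hit=True stop f=2.7 t=24.0
F=9.4 f0=2.7 0.42->0.43 hit=True stop f=2.8 t=24.5
F=10.0 f0=2.8 0.43->0.45 hit=True stop f=2.8 t=25.0
F=10.6 f0=2.8 0.45->0.47 hit=True stop f=2.8 t=25.6
F=11.2 f0=2.8 0.47->0.53 hit=True stop f=2.3 t=26.4
F=11.8 f0=2.3 0.53->0.71 hit=False stop f=6.7 t=28.5
(False, 11.799999999999997)
```

```bash
python3 - <<'E'
from h import *
go(-.72,.24,110,.71);print(fstate(),theta())
go(-.5,.24,60,-.72);print(fstate(),theta())
print(drive(.72,11.4,step=.3,speed=27,Fmax=14.2,inc=.6))
E
```

```text
(31.32, array([ 512.7, -172.4,  149.9]), array([ 0.36, -1.05,  0.2 ])) -0.7152352709431644
(32.02, array([ 488.5, -151.1,  150.2]), array([0.65, 0.14, 0.58])) -0.49922152345440307
F=11.4 f0=0.3 -0.50->-0.20 hit=False stop f=6.6 t=33.8
F=11.4 f0=6.6 -0.20->-0.18 hit=True stop f=2.6 t=34.3
F=12.0 f0=2.6 -0.18->-0.05 hit=True stop f=1.8 t=35.2
F=12.6 f0=1.8 -0.05->0.24 hit=False stop f=6.6 t=37.0
F=12.6 f0=6.6 0.24->0.26 hit=True stop f=2.9 t=37.5
F=13.2 f0=2.9 0.26->0.56 hit=False stop f=7.3 t=39.3
F=13.2 f0=7.3 0.56->0.62 hit=True stop f=4.1 t=40.1
F=13.8 f0=4.1 0.62->0.72 hit=False stop f=7.1 t=41.6
(False, 13.799999999999999)
```

```bash
python3 - <<'E'
from h import *
go(-.72,.24,110,.72)
go(-.42,.3,60,-.72);print(fstate(),ft())
while theta()<.70:
    t0=theta(); f0=ft(); t=min(t0+.13,.74)
    hit=bot.servo_line(*pose(t),speed=25,until_force=15.5-f0)
    f=ft(); bot.dwell(.04); f2=ft(); bot.dwell(.04); f3=ft()
    print(f"{t0:.2f}->{theta():.2f} hit={hit} f={f:.1f} {f2:.1f} {f3:.1f} t={bot.read_state()['clock']:.1f}")
    if hit or np.mean([f,f2,f3])>=9.9: break
E
```

```text
(45.39, array([ 481.2, -141.7,  150.5]), array([ 6.39, -1.01, -0.33])) 4.6818659418632
-0.42->-0.29 hit=False f=7.7 8.0 8.1 t=46.4
-0.29->-0.17 hit=False f=8.6 7.7 8.9 t=47.4
-0.17->-0.04 hit=False f=8.5 8.4 8.6 t=48.4
-0.04->0.09 hit=False f=9.1 9.6 10.0 t=49.4
0.09->0.21 hit=False f=10.7 10.8 11.0 t=50.4
```

The stopped force has risen from about 6.6 N when free to about 10.8 N, roughly +4.2 N, so it's snug. I'll let go and check.

```bash
python3 - <<'E'
from h import *
t=theta()
bot.servo_line(*pose(t-.033),speed=20);bot.dwell(.1);print(fstate(),ft())
if abs(ft())>1.5: bot.servo_line(*pose(t-.05),speed=20);bot.dwell(.1);print(fstate(),ft())
bot.servo_line(pose(theta())[0][:2]+[270],speed=90)
cm=cam("wrist");seek(cm);print(fstate());cv2.imwrite("pics/w6.png",cm[0]["image"])
E
```

```text
(50.92, array([450.2, -59.3, 150.3]), array([ 0.21, -6.61,  2.46])) 6.615046682790564
(51.29, array([450.3, -61.6, 150. ]), array([-1.83, -3.94,  1.77])) 3.8017036260305037
112 [257. 133.] [510.3 -44.1 203.9] r 90.0 ang -0.074
475 [285. 215.] [452.8 -68.1 206.1] r 148.2 ang 0.117
(52.83, array([450.3, -61.6, 269.5]), array([ 0.59,  0.18, -0.13]))
```

View pics/w6.png

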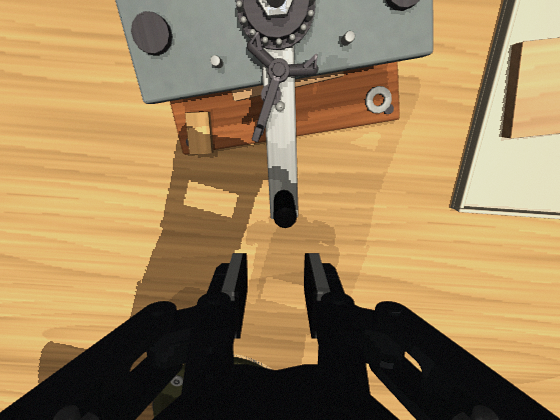

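The wrist view shows the handle free at (285,215) and resting at about +0.12 rad. The tab at (257,133) is about 17 mm to the tightening side, and the offcut and washer are undisturbed. I'm handing the job in.

```bash
python3 -c "
from rig import bot
print(bot.finish_job(), bot.read_state()['clock'])"
```

```text
the job is handed in; nothing more can be done
the job is handed in; nothing more can be done
```

The pawl is set to tightening and the panel is clamped snugly. I handed the job in at about 53 s on the robot's clock, under the 67 s limit. I never measured the foot force directly. I estimate about 15 N from the handle force, inside the 8 to 24 N window.

**What I did:** I flipped the pawl with one jaw pad, then straddled the knob loosely and ran three clockwise drive strokes.

**When I stopped:** The force at rest on the knob rose from about 6.6 N running free to about 10.8 N, roughly 4.2 N more. Then I backed off and lifted clear.

**Last checks:** The tab leans about 17 mm to the tightening side, the handle rests at about +0.12 rad, and the gripper touches nothing. The offcut and washer look undisturbed in the last picture. I did not check the panel's position separately.

**What failed or disagreed:**
- **First flip attempt:** The pads passed above the tab without touching it. The camera showed the fingertips about 19 mm behind the reported TCP, not ahead of it as stated, so I worked about 38 mm lower from then on.
- **Forces while moving:** These were spiky, with peaks up to about 12 N even when running free. I judged snugness from gently stopped readings instead.
- **Release:** The handle sprang back about 0.07 rad with the pad still on it at about 4 N when I lifted. If the nut turned back with it, the foot lost about 1 to 2 N.

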